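# Knock a cured resin mount out of its mould

### The arm

A 6-joint arm with a two-finger parallel gripper is mounted at the origin on the work surface. World frame = base frame: x ahead of the robot, y to its left, z up, the work surface at z = 0. Lengths are in m, angles in degrees, forces in N, time in s.
With the tool pointing down it reaches from about 0.375 to 0.9 m from the base axis. Payload 3.1 kg.
Tool frame: the origin (TCP) lies on the centre line of the jaws, within the pads' length; the fingertips stand finger_overhang ahead of it and the grasp point (between the pads) lies 5 mm behind it (finger_overhang is the distance from the TCP to the fingertips, in m); z points along the fingers, y is the line along which they close (so a half turn about z gives the same grasp; the last joint's range is limited). The gripper opens to 87 mm and grips with 3 to 60 N. Pads are 19 mm wide; open, the fingers measure 117 mm over their backs; the gripper's body (75 mm by 190 mm) begins 51 mm behind the grasp point.
Start: joints at [-10.227, 30.224, 82.088, -0, 67.689, -10.227], TCP at [0.625, 0, 0.237] pointing down, gripper open.
Joint ranges: [-176.69, 176.69], [-43.24, 126.21], [12.49, 139.97], [-82, 262], [0, 151.66], [-163.58, 163.58]. Speed limits (degrees/s): [159.86, 159.86, 180, 180, 180, 180].

### API

Orientations are given as a 3x3 rotation matrix whose columns are the frame's x, y, z axes.
In Python, from rig import read_state, capture, calibration, hand_in, finger_overhang gives the robot as it stands.
- The arm moves only by the tool send_rows, never from a script. Its argument "plan" is a list of rows, each a list of 5 numbers: the closure in counts, from 0 (fully open) to 255 (shut), then the shift along the tool's x, y, z in m, then the turn about the tool's z in rad. A call has 1 to 20 rows; each row shifts and turns the commanded pose from where the row before left it, along the tool's axes as they then stand; what a row does not reach is not made up. A row lasts 1/12 s, in which the tool goes at most 41.7 mm and 7.16 degrees, less where a joint would pass 70% of its speed; a pose out of reach is approached as far as the arm can. A call is refused whole if a number of a shift passes 0.0417 or a number of a turn 0.125, either way. A call with a gripper value outside its range is refused whole. The fingers move at their own pace and stop on an object; the grip force is fixed at half the most. Time passes only in rows, so rows that do not move let the fingers close. It gives the time, the measured TCP pose, the force, the opening and the grip force at its end, in the units of the state.
- read_state(): the state, without advancing time (a new reading comes with each control period).
- capture(name): name is "scene" or "side" or "wrist"; returns (picture, depth): 384x512x3 uint8, blue, green, red; 384x512 float32, m along the optical axis (not along the pixel's ray), 0 where there is no reading.
- calibration(name): a dict with "fx", "fy", "cx", "cy" (pixels), "xyz" and "rotation" of the camera in the world. Camera axes: x right, y down, z forward; pixel columns grow to the right and rows downward; lengths in m; the calibration is good to about 2 mm. The wrist camera is an equidistant fisheye: a pixel r from the principal point sees the ray r / f radians off the axis. A picture is of the moment at which its call begins: read the wrist's pose just before it. calibration takes no time and is no camera call; for the wrist camera it gives the pose at the moment of the call.
- hand_in(): hands the job in; it is judged then, once.
The state is a dict: "time_s": time; "joint_positions": joint angles; "qvel": joint speeds; "tau": joint torques, N m; "position": TCP position; "tcp_rot": TCP orientation; "force": force on the tool from outside, world axes, zero at the start; "moment": the same for the moment, N m; "opening": opening from 0.0 (shut) to 1.0 (fully open); "grasp_force": force on a finger pad.
Only numpy, scipy, OpenCV 4.12 (cv2) and the standard library are available. Lean on these libraries where they do the work, as an engineer would, in place of code of your own. Each camera call takes 0.05 s, during which the arm holds its last target. There are 200 camera calls.

### The job

A cured resin mount is stuck in its aluminium mould. Set the mould over the upright rod of the knockout stand, feeling gently for the hole in its floor, and press it down, without ever forcing it against the stand, until it sits fully home on the stand's seat and the rod has pushed the mount up out of the mould. Leave the mould there, take the freed mount and lay it flat on the floor of the white tray beside the finished one, without dropping it or disturbing anything else.

Things in the scene. Friction and masses are not known exactly. Their poses are not given: they have to be found in the camera images.
- mould: Round aluminium cup, 50 mm outside diameter, 36 mm tall, 0.14 kg, standing open side up. Origin: centre of its underside, z up. Cavity 31 mm diameter, 28 mm deep, over an 8 mm floor with a central 14 mm knockout hole (edges only just broken). Grip it from above across its outside.
- mould_center (a point): Centre of the mould, half-way up (18 mm over its underside). The mount sticks to the cavity wall: sliding it takes about 8 to 16 N, until its underside is some 10 mm below the rim; from there it moves freely.
- stand: Knockout stand, fixed: square steel base plate 110 x 110 x 12 mm, sides along its x and y; origin at the centre of its underside. A flat-ended steel knockout rod, 12 mm diameter, rises from the seat's bore to 64 mm over the bench. Its foot is clamped with play: it stands upright but up to 4 mm off the seat's centre along each of x and y (not measured; stays put under less than 15 N sideways).
- stand_seat (a point): Centre of the flat top of the stand's round grey nylon seat (46 mm diameter), 22 mm over the bench; the rod's end is 42 mm above it. With the mould home, its underside lies flat on the seat and the mount stands free on the rod's end, its underside 6 mm above the mould's rim. The mould must never be pressed on the stand or rod with more than 40 N.
- mount_center (a point): The cured mount: a brown resin disc, 30 mm diameter, 15 mm thick, 0.03 kg, with a bright metal specimen in its upper face. The point is its centre, z axis up. At first it lies on the mould's cavity floor (top 13 mm below the rim), out of reach of fingers. Once out, grip it from above across its side, fingertips just above the mould's rim.
- tray: Loose white plastic sample tray, 150 mm (its x) x 120 mm (its y), 12 mm tall, 0.4 kg, floor and walls 4 mm thick. Origin: centre of its underside, z axis up. The finished mount lies in its +x half; the -x half is free.
- mount_done_center (a point): A finished mount of the same size lying in the tray's +x half; the point is its centre. Leave it there.
- stopper: White plastic flask stopper, 28 mm diameter, 36 mm tall, standing. Origin under it. Bystander.
- collar: Empty steel ring, 34 mm outside, 24 mm inside, 22 mm tall. Origin: centre of underside. Bystander.
- bulb: Red-brown rubber bulb with an upright spout, 44 mm diameter, 85 mm tall. Origin under it. Bystander.
- beaker: Glass beaker, 68 mm diameter, 90 mm tall. Origin under it. Bystander.
- hardener: Black plastic bottle, 54 mm diameter, 100 mm tall. Origin under it. Bystander.
- resin_can: Squat steel can, 76 mm diameter, 60 mm tall. Origin under it. Bystander.
- spatula: Steel lab spatula, 165 mm long, 4 mm thick, lying. Bystander.
- wash: White wash bottle with a spout, 72 mm diameter, 205 mm tall. Origin under it. Bystander.
Not all that is in view belongs to the job. Of the things like the stand, leave any that is brown or orange; of the rest the smaller one is meant.

How it is judged (in metres and radians):
On the way:
1. the mould sits home on the stand's seat and the rod has pushed the mount up clear of its rim (z of mould in the frame of stand_seat below 0.002 m and horizontal distance between mould and stand_seat below 0.009 m and angle between mould's own z axis and vertical below 0.06 rad and z of mount_center in the frame of mould above 0.045 m and horizontal distance between mount_center and mould below 0.01 m), for 0.2 s.
At the end, for the whole second after the job is handed in: The mould sits upright on the stand's seat over the rod (underside within 2 mm of the seat, within 9 mm of its centre, tilt under 0.06 rad), and the freed mount lies flat (within 0.08 rad, either face up) on the tray's floor beside the finished mount, not on it or on a wall (z of mould in the frame of stand_seat below 0.002 m and horizontal distance between mould and stand_seat below 0.009 m and angle between mould's own z axis and vertical below 0.06 rad and x of mount_center in the frame of tray between -0.058 and 0.058 m and y of mount_center in the frame of tray between -0.043 and 0.043 m and z of mount_center in the frame of tray between 0.009 and 0.014 m and (angle between mount_center's own z axis and vertical below 0.08 rad or angle between mount_center's own z axis and vertical above 3.06 rad) and linear speed of mould below 0.02 m/s and distance between mount_center and mount_done_center above 0.028 m); the robot touches nothing.
It fails at once if the mould is forced against the stand or its rod with more than 40 N (contact force between mould and stand above 40 N).
It fails at once if the mount is dropped (it falls faster than 1 m/s) (linear speed of mount above 1 m/s).
It fails at once if the finished mount is pushed out of the tray's +x half or lifted off its floor (z of mount_done_center in the frame of tray above 0.02 m or x of mount_done_center in the frame of tray below 0.015 m).
It fails at once if the tray is shoved more than 30 mm (distance of tray from where it was at the start of the episode above 0.03 m).
It fails at once if a bystander is shoved more than 20 mm or knocked over (distance of any of stopper, collar, bulb, beaker, hardener, resin_can, spatula, wash from where it was at the start of the episode above 0.02 m or angle between any of stopper, bulb, beaker, hardener, resin_can, wash's own z axis and vertical above 0.6 rad).
It also fails if it takes over 67 s, if anything falls off the work surface, if the arm or the gripper's body presses on something with over 40 N, if the wrist force passes 120 N, or if a joint passes its speed limit or range.

## Working session

There is one attempt and no reset: what is moved stays moved. The work goes in short steps, Python scripts to look and compute and a tool call to move; the robot and the scene stay as the last step left them, time stands still between calls to the robot, and variables do not carry over. Pictures are saved under pics/ and viewed, at most 10 in all, crops included, and the job is handed in when it is done.

Besides the shell and the picture viewer there is one more tool, called after "Emit:" as name(argument=value, ...), one argument or row to a line, values as JSON. send_rows: Moves the arm, as the interface text tells. Its arguments: {"type":"object","properties":{"plan":{"type":"array","items":{"type":"array","items":{"type":"number"}}}},"required":["plan"]}

```bash
mkdir -p pics; python3 - <<'E'
from rig import *
import cv2,numpy as np
print(read_state(),finger_overhang)
ims=[]
for n in("scene","side","wrist"):
    c=calibration(n);p,d=capture(n);np.savez(f"pics/{n}0.npz",p=p,d=d,**{k:np.array(v) for k,v in c.items()})
    cv2.imwrite(f"pics/{n}0.png",cv2.resize(p,(800,600)));print(n,c)
E
```

```text
{'time_s': 0.0, 'joint_positions': array([-1.02280420e+01,  3.02794745e+01,  8.21562114e+01, -4.35203865e-04,
        6.76875079e+01, -1.02276440e+01]), 'qvel': array([-0.02100655, -0.08144942,  0.01631053, -0.02592922, -0.02264631,
        0.04110936]), 'tau': array([-5.45745443e-04, -4.40045428e+01, -1.76593530e+01,  6.32597599e-02,
        5.83207863e-02, -1.53719384e-04]), 'position': array([6.24306101e-01, 1.44454757e-04, 2.35567105e-01]), 'tcp_rot': array([[ 4.45154488e-06,  9.99997759e-01, -2.11721516e-03],
       [ 9.99999930e-01, -3.65785856e-06,  3.74876500e-04],
       [ 3.74867915e-04, -2.11721668e-03, -9.99997688e-01]]), 'force': array([0.53619314, 0.08878191, 0.263567  ]), 'moment': array([ 0.05194078,  0.02686038, -0.03219741]), 'grasp_force': 0.0, 'opening': 0.9985040613720672} 0.014
scene {'fx': 459.7974191507132, 'fy': 459.7974191507132, 'cx': 255.80375259565224, 'cy': 193.27227439025543, 'xyz': array([ 1.43442294, -0.80982116,  1.06210999]), 'rotation': array([[ 0.62088035,  0.53115968, -0.57652146],
       [ 0.78366381, -0.40231188,  0.47330348],
       [ 0.01945829, -0.74566383, -0.66603816]])}
side {'fx': 418.70589827392575, 'fy': 418.70589827392575, 'cx': 259.61900183752556, 'cy': 191.02208107298043, 'xyz': array([0.06232063, 0.97580384, 0.82621616]), 'rotation': array([[-0.90306077, -0.24157208,  0.35513965],
       [-0.42948459,  0.49840211, -0.75308586],
       [ 0.00492217, -0.83260931, -0.55383889]])}
wrist {'fx': 297.3186396354542, 'fy': 297.3186396354542, 'cx': 259.05795782615394, 'cy': 198.84554485337813, 'xyz': array([0.6242775 , 0.07918489, 0.38410586]), 'rotation': array([[ 9.99999397e-01,  3.12982472e-04, -1.05253030e-03],
       [-2.39762987e-06, -9.57894790e-01, -2.87119438e-01],
       [-1.09807664e-03,  2.87119267e-01, -9.57894212e-01]])}
```

View pics/scene0.png

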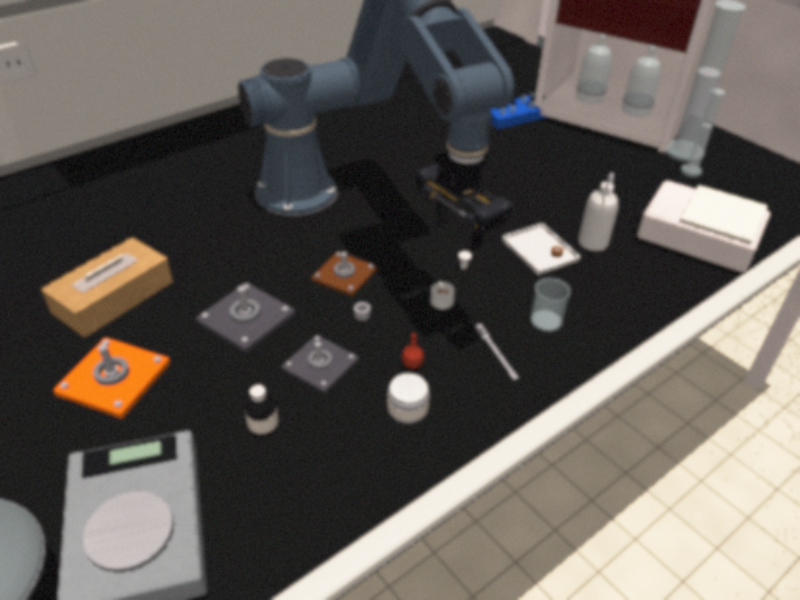

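View pics/side0.png

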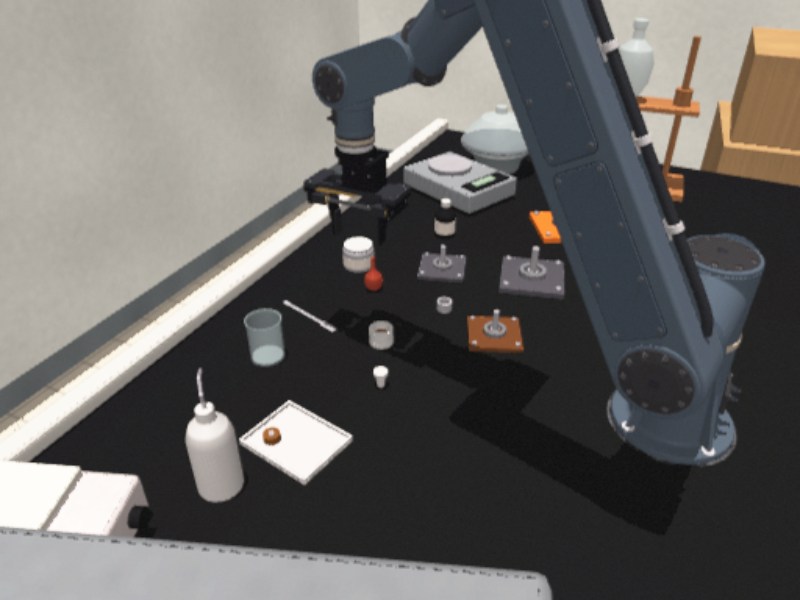

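View pics/wrist0.png

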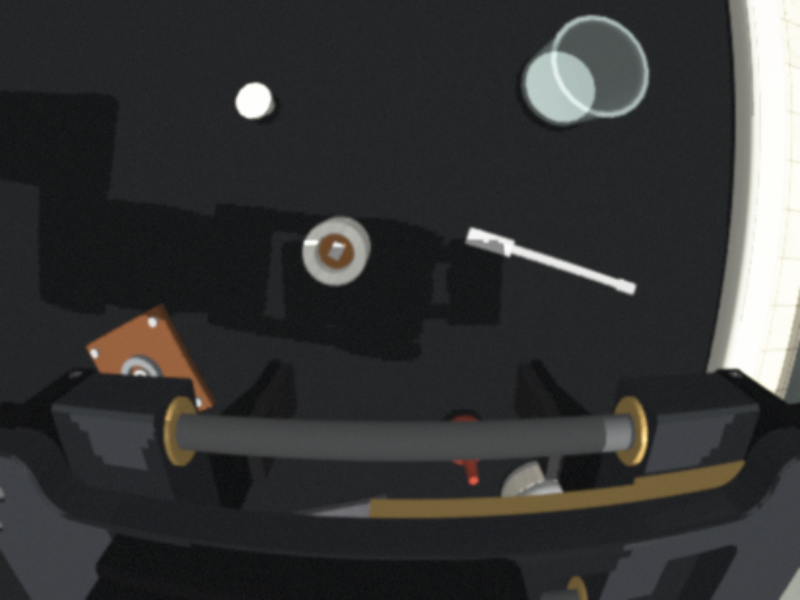

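The scene view (800x600) shows the mould at (443,295), the small grey stand at (320,360), a larger grey one at (245,312), the orange and brown ones to leave, and the tray at (540,248) with the finished mount at (557,252). In the side view the stand is at (442,266), the mould at (381,335) and the tray at (297,440). The wrist view shows the mould at (337,252).

```bash
cat > h.py <<'E'
import numpy as np,cv2
def rays(c,uv,fish=False):
    uv=np.atleast_2d(uv).astype(float);x=(uv[:,0]-c["cx"])/c["fx"];y=(uv[:,1]-c["cy"])/c["fy"]
    if fish:
        r=np.hypot(x,y)+1e-12;d=np.c_[x/r*np.sin(r),y/r*np.sin(r),np.cos(r)]
    else: d=np.c_[x,y,np.ones(len(x))]
    return d@np.array(c["rotation"]).T
def plane(c,uv,z,fish=False):
    d=rays(c,uv,fish);o=np.array(c["xyz"]);return o+d*((z-o[2])/d[:,2])[:,None]
def proj(c,P,fish=False):
    q=(np.atleast_2d(P)-c["xyz"])@np.array(c["rotation"])
    if fish:
        n=np.hypot(q[:,0],q[:,1])+1e-12;k=np.arctan2(n,q[:,2])/n
    else: k=1/q[:,2]
    return np.c_[c["fx"]*q[:,0]*k+c["cx"],c["fy"]*q[:,1]*k+c["cy"]]
def cloud(c,d,fish=False):
    v,u=np.mgrid[:384,:512];r=rays(c,np.c_[u.ravel(),v.ravel()],fish)
    ax=r@np.array(c["rotation"])[:,2]
    return (np.array(c["xyz"])+r*(d.ravel()/ax)[:,None]).reshape(384,512,3)
E
python3 - <<'E'
from h import *
pts={"scene":dict(mould=(443,295),stand=(320,362),big=(245,312),tray=(540,248),done=(557,252),stopper=(464,260),collar=(362,312),bulb=(413,355),can=(408,395),hard=(262,412),brown=(344,270),spat=(497,352),beaker=(550,305),wash=(598,220)),
"side":dict(mould=(381,335),stand=(442,267),big=(532,276),tray=(297,440),done=(272,436),stopper=(380,377),collar=(444,305),bulb=(373,280),can=(357,254),hard=(445,218),brown=(495,333),spat=(310,316),beaker=(265,340),wash=(215,455))}
for n in pts:
    c=np.load(f"pics/{n}0.npz");P=cloud(c,c["d"]);p=c["p"]
    np.save(f"pics/{n}P.npy",P)
    for k,(u,v) in pts[n].items():
        u,v=int(u/1.5625),int(v/1.5625);w=P[v-1:v+2,u-1:u+2].reshape(-1,3);print(n,k,np.median(w,0).round(3))
    # stand: points within window, by height
    u,v=[int(a/1.5625) for a in pts[n]["stand"]];W=P[v-28:v+28,u-28:u+28].reshape(-1,3)
    for a,b in((.005,.016),(.018,.026),(.03,.06),(.055,.07)):
        m=(W[:,2]>a)&(W[:,2]<b);print(" z",a,b,m.sum(),W[m].mean(0).round(4) if m.any() else'',W[m].min(0).round(3) if m.any() else'',W[m].max(0).round(3)if m.any() else'')
    H=P[...,2][80:330,60:480];print("bench z std",np.median(H[abs(H)<.006]),H[abs(H)<.006].std())
E
```

```text
scene mould [0.581 0.008 0.036]
scene stand [ 0.574 -0.308  0.019]
scene big [ 0.363 -0.358  0.029]
scene tray [0.566 0.337 0.004]
scene done [0.615 0.341 0.02 ]
scene stopper [0.514 0.133 0.031]
scene collar [ 0.504 -0.152  0.018]
scene bulb [ 0.689 -0.161  0.043]
scene can [ 0.773 -0.242  0.059]
scene hard [ 0.652 -0.478  0.066]
scene brown [ 0.368 -0.102  0.023]
scene spat [0.759 0.006 0.003]
scene beaker [0.776 0.133 0.077]
scene wash [0.646 0.431 0.092]
 z 0.005 0.016 827 [ 0.5663 -0.3053  0.0115] [ 0.408 -0.413  0.005] [ 0.688 -0.158  0.016]
 z 0.018 0.026 106 [ 0.5644 -0.3061  0.0215] [ 0.411 -0.361  0.018] [ 0.624 -0.279  0.026]
 z 0.03 0.06 25 [ 0.5722 -0.3079  0.0454] [ 0.565 -0.312  0.03 ] [ 0.581 -0.3    0.06 ]
 z 0.055 0.07 18 [ 0.57   -0.307   0.0611] [ 0.561 -0.311  0.055] [ 0.581 -0.301  0.067]
bench z std 0.0002636938319069415 0.002394908095249891
side mould [0.561 0.041 0.035]
side stand [ 0.565 -0.283  0.02 ]
side big [ 0.353 -0.324  0.029]
side tray [0.572 0.33  0.003]
side done [0.602 0.357 0.02 ]
side stopper [0.501 0.156 0.033]
side collar [ 0.495 -0.132  0.019]
side bulb [ 0.672 -0.136  0.036]
side can [ 0.747 -0.2    0.054]
side hard [ 0.624 -0.446  0.063]
side brown [ 0.36  -0.081  0.023]
side spat [0.75  0.013 0.003]
side beaker [0.733 0.189 0.069]
side wash [0.601 0.488 0.103]
 z 0.005 0.016 441 [ 0.5652 -0.293   0.0115] [ 0.47  -0.478  0.005] [ 0.73  -0.129  0.016]
 z 0.018 0.026 112 [ 0.5592 -0.2863  0.0216] [ 0.481 -0.469  0.018] [ 0.653 -0.125  0.026]
 z 0.03 0.06 86 [ 0.6108 -0.411   0.0419] [ 0.562 -0.466  0.03 ] [ 0.655 -0.294  0.06 ]
 z 0.055 0.07 12 [ 0.572  -0.3117  0.0606] [ 0.563 -0.439  0.056] [ 0.618 -0.296  0.065]
bench z std 0.00022368352902113475 0.001807801190417788
```

Emit:
send_rows(
  plan=[
    [0,-0.0385,-0.006,0,0],
    [0,-0.0385,-0.006,0,0],
    [0,-0.0385,-0.006,0,0],
    [0,-0.0385,-0.006,0,0],
    [0,-0.0385,-0.006,0,0],
    [0,-0.0385,-0.006,0,0],
    [0,-0.0385,-0.006,0,0],
    [0,-0.0385,-0.006,0,0],
    [0,-0.0385,-0.006,0,0],
    [0,0,0,0,0],
    [0,0,0,0,0],
    [0,0,0,0,0],
    [0,0,0,0,0],
  ],
)

```text
time_s: 1.23
position: [0.571, -0.3449, 0.2362]
tcp_rot: [[-0.001, 1.0, -0.001], [1.0, 0.001, 0.001], [0.001, -0.001, -1.0]]
force: [-0.6, -0.5, 0.3]
opening: 1.003
grasp_force: 0.0
```

```bash
cat > w.py <<'E'
import sys,numpy as np,cv2
from rig import *
n=sys.argv[1]
s=read_state();c=calibration("wrist");p,d=capture("wrist")
np.savez(f"pics/{n}.npz",p=p,d=d,pos=s["position"],**{k:np.array(v) for k,v in c.items()})
cv2.imwrite(f"pics/{n}.png",cv2.resize(p,(800,600)));print(s["position"],s["tcp_rot"].round(4).tolist(),s["force"],s["opening"],s["grasp_force"])
E
python3 w.py wstand
```

```text
[ 0.57098262 -0.34493197  0.23619538] [[-0.0012, 1.0, -0.0008], [1.0, 0.0012, 0.0013], [0.0013, -0.0008, -1.0]] [-0.56528493 -0.47871002  0.34473698] 1.0033512333027552 0.0
```

View pics/wstand.png

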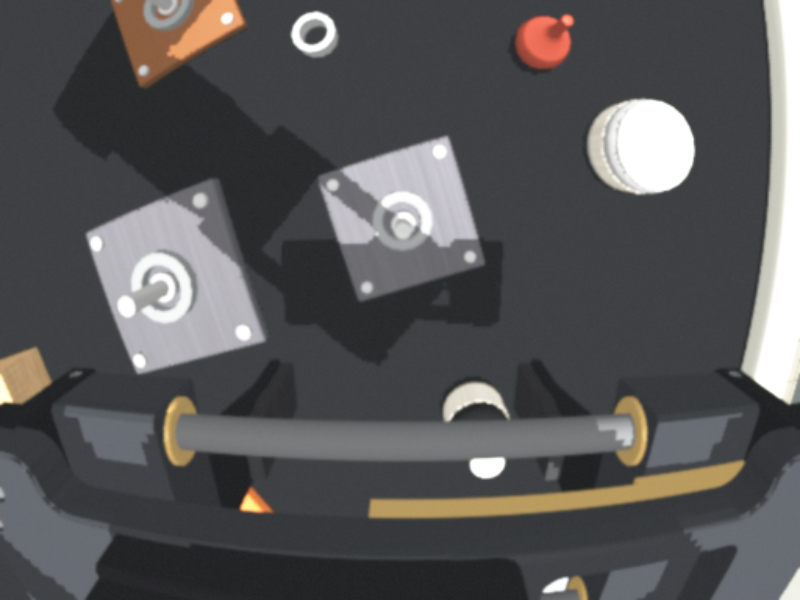

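The small grey stand's plate is centred near (402,220), its seat ring at (402,220) and the rod end near (403,229). The larger grey one is at left.

```bash
python3 - <<'E'
from h import *
c=np.load("pics/wstand.npz");P=cloud(c,c["d"],True);p=c["p"]
print("xyz cam",c["xyz"])
W=P[125:165,235:285].reshape(-1,3);uv=np.stack(np.meshgrid(np.arange(235,285),np.arange(125,165)),-1).reshape(-1,2)
m=(W[:,2]>.056)&(W[:,2]<.075)&(np.hypot(W[:,0]-.57,W[:,1]+.3)<.025);print("tip",m.sum(),W[m].mean(0),W[m].min(0),W[m].max(0))
print("tip pix",uv[m].mean(0),"->",plane(c,uv[m].mean(0),.064,True))
m=(abs(W[:,2]-.022)<.004)&(np.hypot(W[:,0]-.57,W[:,1]+.3)<.03);print("seat",m.sum(),(W[m].min(0)+W[m].max(0))/2)
sc=np.array([(333,186),(440,152),(470,257),(366,288)])/1.5625-.18
Q=plane(c,sc,.013,True);print(Q.round(4),"plate c",Q.mean(0))
cr=p[115:175,225:290];cv2.imwrite("pics/crop1.png",cv2.resize(cr,(650,600),interpolation=cv2.INTER_CUBIC))
E
```

```text
xyz cam [ 0.57061728 -0.26602856  0.38469744]
tip 104 [ 0.56933898 -0.30380751  0.06386722] [ 0.56404049 -0.31010393  0.0562768 ] [ 0.57492217 -0.29803877  0.06633203]
tip pix [257.84615385 147.40384615] -> [[ 0.56934146 -0.30379375  0.064     ]]
seat 687 [ 0.5681024  -0.30285613  0.02207909]
[[ 0.5132 -0.2732  0.013 ]
 [ 0.5981 -0.2464  0.013 ]
 [ 0.6237 -0.331   0.013 ]
 [ 0.5385 -0.3573  0.013 ]] plate c [ 0.56835141 -0.30198034  0.013     ]
```

View pics/crop1.png

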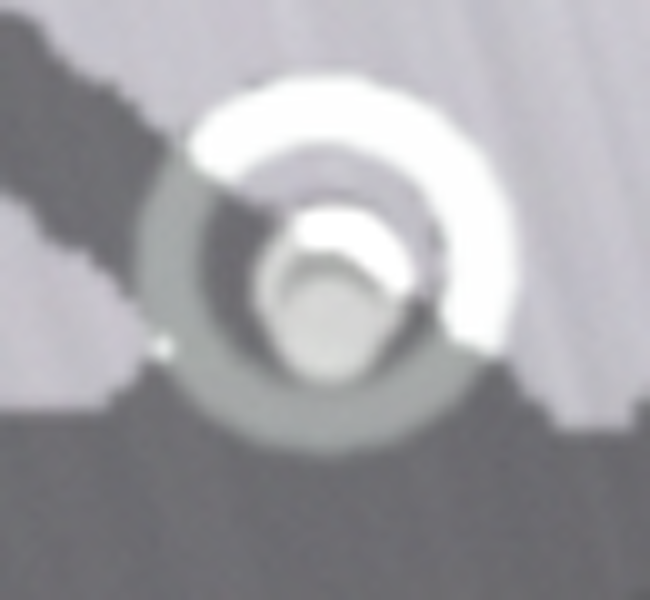

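Emit:
send_rows(
  plan=[
    [0,0.041,0,0,0],
    [0,0.041,0,0,0],
    [0,0.041,0,0,0],
    [0,0.041,0,0,0],
    [0,0.041,0,0,0],
    [0,0.041,0,0,0],
    [0,0.041,0,0,0],
    [0,0.041,0,0,0],
    [0,0,0,0,0],
    [0,0,0,0,0],
    [0,0,0,0,0],
    [0,0,0,0,0],
  ],
)

```text
time_s: 2.28
position: [0.5712, -0.019, 0.2367]
tcp_rot: [[0.0, 1.0, 0.0], [1.0, -0.0, -0.001], [-0.001, 0.0, -1.0]]
force: [-0.0, -0.2, -0.4]
opening: 1.0
grasp_force: 0.0
```

```bash
python3 w.py wmould; python3 - <<'E'
from h import *
c=np.load("pics/wmould.npz");P=cloud(c,c["d"],True)
u,v=proj(c,[.568,.025,.036],True)[0].astype(int);print(u,v)
W=P[v-35:v+35,u-35:u+35].reshape(-1,3);U=np.stack(np.meshgrid(np.arange(u-35,u+35),np.arange(v-35,v+35)),-1).reshape(-1,2)
m=(W[:,2]>.031)&(W[:,2]<.042)&(np.hypot(W[:,0]-.568,W[:,1]-.025)<.045)
hull=cv2.convexHull(W[m][:,:2].astype(np.float32));print("rim",m.sum(),W[m].mean(0),cv2.minEnclosingCircle(hull),(W[m].min(0)+W[m].max(0))/2)
g=c["p"].copy();cr=g[v-35:v+35,u-35:u+35];cv2.imwrite("pics/crop2.png",cv2.resize(cr,(600,600),interpolation=cv2.INTER_CUBIC))
E
```

```text
[ 0.57115895 -0.01904221  0.2367117 ] [[0.0001, 1.0, 0.0005], [1.0, -0.0001, -0.0006], [-0.0006, 0.0005, -1.0]] [-0.04754538 -0.21843672 -0.42862068] 1.000089553270744 0.0
256 141
rim 846 [0.569283   0.02094814 0.0360558 ] ((0.569276750087738, 0.020518966019153595), 0.0251315925270319) [0.56931192 0.02089401 0.03504828]
```

View pics/crop2.png

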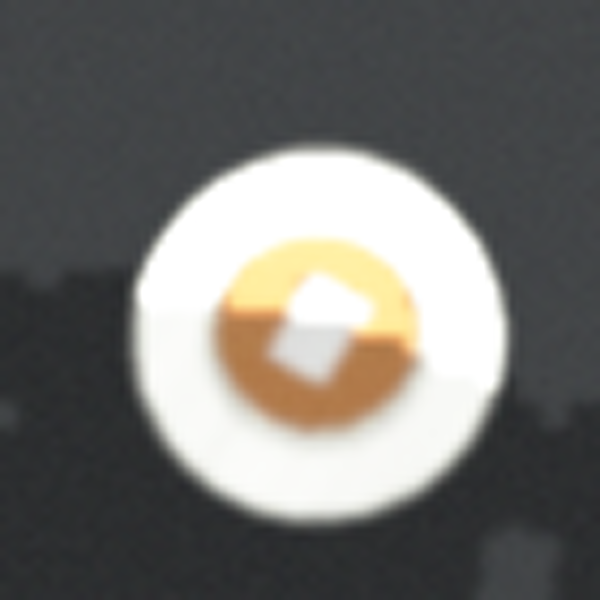

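The crops show the rod end's disc at about (331,332) in the stand crop, matching the depth result. The mould is a clean ring with the mount in it. The rod end is at about (0.5693,-0.304) and the mould at (0.5693,0.0207).

Emit:
send_rows(
  plan=[
    [0,0.0397,-0.0019,0,0],
    [0,0,0,0.036,0],
    [0,0,0,0.036,0],
    [0,0,0,0.036,0],
    [0,0,0,0.036,0],
    [0,0,0,0.036,0],
    [0,0,0,0.02,0],
    [0,0,0,0.0155,0],
    [255,0,0,0,0],
    [255,0,0,0,0],
    [255,0,0,0,0],
    [255,0,0,0,0],
    [255,0,0,0,0],
    [255,0,0,0,0],
    [255,0,0,0,0],
    [255,0,0,0,0],
  ],
)

```text
time_s: 3.67
position: [0.5696, 0.0212, 0.0221]
tcp_rot: [[-0.0, 1.0, 0.002], [1.0, 0.0, -0.0], [-0.0, 0.002, -1.0]]
force: [-0.5, -0.3, 4.9]
opening: 0.576
grasp_force: 30.0
```

Gripped. I'll release and look once, to calibrate the camera against the jaw centre.

Emit:
send_rows(
  plan=[
    [0,0,0,0,0],
    [0,0,0,0,0],
    [0,0,0,0,0],
    [0,0,0,0,0],
    [0,0,0,0,0],
    [0,0,0,0,0],
    [0,0,0,-0.02,0],
    [0,0,0,-0.039,0],
    [0,0,0,-0.039,0],
    [0,0,0,-0.039,0],
    [0,0,0,-0.039,0],
    [0,0,0,-0.0395,0],
    [0,-0.04,0,0,0],
    [0,0,0,0,0],
    [0,0,0,0,0],
    [0,0,0,0,0],
    [0,0,0,0,0],
  ],
)

```text
time_s: 5.08
position: [0.5681, -0.018, 0.2354]
tcp_rot: [[-0.0, 1.0, -0.003], [1.0, 0.0, 0.001], [0.001, -0.003, -1.0]]
force: [1.0, 0.2, -0.3]
opening: 0.996
grasp_force: 0.0
```

```bash
python3 w.py wm2; python3 - <<'E'
from h import *
for n,z,x,y,lo,hi,R in(("wmould",.036,.569,.021,.031,.042,.04),("wm2",.036,.569,.021,.031,.042,.04),("wstand",.064,.569,-.304,.061,.07,.02)):
    c=np.load(f"pics/{n}.npz");P=cloud(c,c["d"],True);v,u=np.mgrid[:384,:512]
    m=(P[...,2]>lo)&(P[...,2]<hi)&(np.hypot(P[...,0]-x,P[...,1]-y)<R)
    k,_=cv2.findContours(m.astype(np.uint8),cv2.RETR_EXTERNAL,cv2.CHAIN_APPROX_NONE);k=max(k,key=cv2.contourArea)[:,0].astype(float)
    q=plane(c,k,z,True)[:,:2];A=np.c_[q,np.ones(len(q))];s=np.linalg.lstsq(A,(q**2).sum(1),rcond=None)[0]
    print(n,m.sum(),"circle",s[:2]/2,"mean",P[m].mean(0),"rel tcp",s[:2]/2-c["pos"][:2],c["pos"])
E
```

```text
[ 0.56811151 -0.0180222   0.23537152] [[-0.0002, 1.0, -0.0028], [1.0, 0.0002, 0.0011], [0.0011, -0.0028, -1.0]] [ 1.02350991  0.23185884 -0.34518739] 0.9955776808591118 0.0
wmould 846 circle [0.56932135 0.02096573] mean [0.569283   0.02094814 0.0360558 ] rel tcp [-0.00183759  0.04000794] [ 0.57115895 -0.01904221  0.2367117 ]
wm2 848 circle [0.56939318 0.0210804 ] mean [0.56931354 0.02112177 0.03603475] rel tcp [0.00128167 0.0391026 ] [ 0.56811151 -0.0180222   0.23537152]
wstand 98 circle [ 0.56941421 -0.30406307] mean [ 0.56938583 -0.30406493  0.06411851] rel tcp [-0.0015684  0.0408689] [ 0.57098262 -0.34493197  0.23619538]
```

Emit:
send_rows(
  plan=[
    [0,0.04,0,0,0],
    [0,0,0,0.036,0],
    [0,0,0,0.036,0],
    [0,0,0,0.036,0],
    [0,0,0,0.036,0],
    [0,0,0,0.036,0],
    [0,0,0,0.02,0],
    [0,0,0,0.0155,0],
    [0,0,0,0,0],
    [255,0,0,0,0],
    [255,0,0,0,0],
    [255,0,0,0,0],
    [255,0,0,0,0],
    [255,0,0,0,0],
    [255,0,0,0,0],
    [255,0,0,0,0],
    [255,0,0,0,0],
    [255,0,0,0,0],
  ],
)

```text
time_s: 6.63
position: [0.5695, 0.0211, 0.0217]
tcp_rot: [[0.0, 1.0, 0.001], [1.0, -0.0, -0.0], [-0.0, 0.001, -1.0]]
force: [0.1, -1.5, 5.5]
opening: 0.571
grasp_force: 30.0
```

Emit:
send_rows(
  plan=[
    [255,0,0,-0.01,0],
    [255,0,0,-0.025,0],
    [255,0,0,-0.025,0],
    [255,0,0,-0.025,0],
    [255,-0.02,0,0,0],
    [255,-0.035,0,0,0],
    [255,-0.035,0,0,0],
    [255,-0.035,0,0,0],
    [255,-0.035,0,0,0],
    [255,-0.035,0,0,0],
    [255,-0.035,0,0,0],
    [255,-0.035,0,0,0],
    [255,-0.035,0,0,0],
    [255,-0.0251,0,0,0],
    [255,0,0,0,0],
    [255,0,0,0,0],
    [255,0,0,0,0],
    [255,0,0,0,0],
  ],
)

```text
time_s: 8.13
position: [0.5684, -0.302, 0.1057]
tcp_rot: [[-0.001, 1.0, -0.002], [1.0, 0.001, 0.002], [0.002, -0.002, -1.0]]
force: [0.2, -0.4, -2.1]
opening: 0.575
grasp_force: 30.0
```

```bash
python3 w.py whold; python3 -c "
from rig import *
import cv2
p,d=capture('scene');cv2.imwrite('pics/s2.png',cv2.resize(p[170:270,150:290],(784,560),interpolation=cv2.INTER_CUBIC))"
```

```text
[ 0.56843972 -0.30199621  0.10566572] [[-0.0011, 1.0, -0.0018], [1.0, 0.0011, 0.0018], [0.0018, -0.0018, -1.0]] [ 0.18377285 -0.4269419  -2.06436185] 0.5753876759648183 29.999332002589654
```

View pics/s2.png

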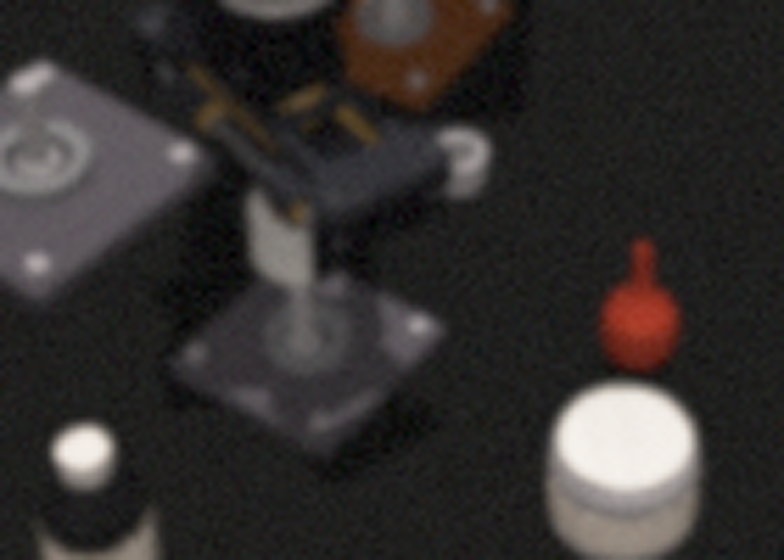

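The mould hangs over the rod (rod visible below it at (300,300)), held upright. I'll take a few more readings to judge the noise.

Emit:
send_rows(
  plan=[
    [255,0,0,0,0],
    [255,0,0,0,0],
  ],
)

```text
time_s: 8.4
position: [0.5692, -0.3029, 0.1061]
tcp_rot: [[-0.001, 1.0, -0.0], [1.0, 0.001, 0.0], [0.0, -0.0, -1.0]]
force: [0.1, -0.2, -2.0]
opening: 0.57
grasp_force: 30.0
```

Emit:
send_rows(
  plan=[
    [255,0,0,0,0],
  ],
)

```text
time_s: 8.48
position: [0.5692, -0.3032, 0.1061]
tcp_rot: [[-0.001, 1.0, -0.0], [1.0, 0.001, 0.0], [0.0, -0.0, -1.0]]
force: [-1.0, -0.0, -1.3]
opening: 0.573
grasp_force: 30.0
```

Emit:
send_rows(
  plan=[
    [255,0,0,0,0],
  ],
)

```text
time_s: 8.57
position: [0.5692, -0.3035, 0.1061]
tcp_rot: [[-0.001, 1.0, -0.0], [1.0, 0.001, -0.0], [-0.0, -0.0, -1.0]]
force: [0.3, -0.5, -2.2]
opening: 0.577
grasp_force: 30.0
```

Emit:
send_rows(
  plan=[
    [255,0,0,0,0],
  ],
)

```text
time_s: 8.65
position: [0.5691, -0.3037, 0.1061]
tcp_rot: [[-0.0, 1.0, -0.0], [1.0, 0.0, -0.0], [-0.0, -0.0, -1.0]]
force: [-0.2, -0.2, -2.5]
opening: 0.571
grasp_force: 30.0
```

Emit:
send_rows(
  plan=[
    [255,0,0,0.008,0],
    [255,0,0,0.008,0],
    [255,0,0,0,0],
    [255,0,0,0,0],
    [255,0,0,0,0],
    [255,0,0,0.001,0],
    [255,0,0,0.001,0],
    [255,0,0,0,0],
    [255,0,0,0.001,0],
    [255,0,0,0,0],
  ],
)

```text
time_s: 9.48
position: [0.569, -0.3038, 0.087]
tcp_rot: [[-0.0, 1.0, -0.0], [1.0, 0.0, 0.0], [0.0, -0.0, -1.0]]
force: [0.0, 0.2, -0.9]
opening: 0.576
grasp_force: 30.0
```

Emit:
send_rows(
  plan=[
    [255,0,0,0.001,0],
    [255,0,0,0,0],
  ],
)

```text
time_s: 9.65
position: [0.569, -0.3038, 0.0859]
tcp_rot: [[0.0, 1.0, -0.0], [1.0, -0.0, 0.0], [0.0, -0.0, -1.0]]
force: [0.3, 0.2, -2.1]
opening: 0.572
grasp_force: 30.0
```

Emit:
send_rows(
  plan=[
    [255,0,0,0.001,0],
    [255,0,0,0,0],
  ],
)

```text
time_s: 9.82
position: [0.569, -0.3038, 0.0849]
tcp_rot: [[0.0, 1.0, -0.0], [1.0, -0.0, 0.0], [0.0, -0.0, -1.0]]
force: [-0.2, -0.1, -2.1]
opening: 0.571
grasp_force: 30.0
```

Emit:
send_rows(
  plan=[
    [255,0,0,0.001,0],
    [255,0,0,0,0],
  ],
)

```text
time_s: 9.98
position: [0.569, -0.3038, 0.0839]
tcp_rot: [[0.0, 1.0, -0.0], [1.0, -0.0, 0.0], [0.0, -0.0, -1.0]]
force: [0.1, -0.2, -2.1]
opening: 0.578
grasp_force: 30.0
```

Emit:
send_rows(
  plan=[
    [255,0,0,0.001,0],
    [255,0,0,0,0],
  ],
)

```text
time_s: 10.15
position: [0.569, -0.3038, 0.0829]
tcp_rot: [[-0.0, 1.0, -0.0], [1.0, 0.0, 0.0], [0.0, -0.0, -1.0]]
force: [0.2, -0.5, -1.1]
opening: 0.569
grasp_force: 30.0
```

Emit:
send_rows(
  plan=[
    [255,0,0,0.001,0],
    [255,0,0,0,0],
  ],
)

```text
time_s: 10.32
position: [0.569, -0.3038, 0.0819]
tcp_rot: [[0.0, 1.0, -0.0], [1.0, -0.0, 0.0], [0.0, -0.0, -1.0]]
force: [-0.4, 0.5, -1.9]
opening: 0.57
grasp_force: 30.0
```

It has entered the hole on the first try with no side force. Continuing gently into the mount.

Emit:
send_rows(
  plan=[
    [255,0,0,0.001,0],
    [255,0,0,0.001,0],
    [255,0,0,0.001,0],
    [255,0,0,0.0005,0],
  ],
)

```text
time_s: 10.65
position: [0.569, -0.3038, 0.0783]
tcp_rot: [[-0.0, 1.0, -0.0], [1.0, 0.0, 0.0], [0.0, -0.0, -1.0]]
force: [0.1, -0.9, -2.2]
opening: 0.573
grasp_force: 30.0
```

Emit:
send_rows(
  plan=[
    [255,0,0,0.0007,0],
    [255,0,0,0.0007,0],
    [255,0,0,0.0007,0],
  ],
)

```text
time_s: 10.9
position: [0.5694, -0.3041, 0.0775]
tcp_rot: [[-0.0, 1.0, 0.001], [1.0, 0.0, -0.001], [-0.001, 0.001, -1.0]]
force: [-2.1, 2.7, 7.6]
opening: 0.578
grasp_force: 30.0
```

Emit:
send_rows(
  plan=[
    [255,0,0,0.0007,0],
    [255,0,0,0.0007,0],
    [255,0,0,0.0007,0],
  ],
)

```text
time_s: 11.15
position: [0.5697, -0.3043, 0.0765]
tcp_rot: [[-0.0, 1.0, 0.002], [1.0, 0.0, -0.001], [-0.001, 0.002, -1.0]]
force: [-1.5, 1.2, 8.6]
opening: 0.573
grasp_force: 30.0
```

Emit:
send_rows(
  plan=[
    [255,0,0,0.001,0],
    [255,0,0,0.001,0],
    [255,0,0,0.001,0],
    [255,0,0,0.001,0],
  ],
)

```text
time_s: 11.48
position: [0.5697, -0.3045, 0.0725]
tcp_rot: [[-0.0, 1.0, 0.002], [1.0, 0.0, -0.002], [-0.002, 0.002, -1.0]]
force: [-1.4, 1.4, 9.0]
opening: 0.573
grasp_force: 30.0
```

Emit:
send_rows(
  plan=[
    [255,0,0,0.001,0],
    [255,0,0,0.001,0],
    [255,0,0,0.001,0],
    [255,0,0,0.001,0],
    [255,0,0,0.001,0],
    [255,0,0,0.001,0],
  ],
)

```text
time_s: 11.98
position: [0.5696, -0.3044, 0.0664]
tcp_rot: [[-0.0, 1.0, 0.002], [1.0, 0.0, -0.002], [-0.002, 0.002, -1.0]]
force: [-1.6, 0.6, 8.5]
opening: 0.573
grasp_force: 30.0
```

Emit:
send_rows(
  plan=[
    [255,0,0,0.001,0],
    [255,0,0,0.001,0],
    [255,0,0,0.001,0],
    [255,0,0,0.001,0],
    [255,0,0,0.001,0],
    [255,0,0,0.001,0],
  ],
)

```text
time_s: 12.48
position: [0.5693, -0.304, 0.0594]
tcp_rot: [[-0.0, 1.0, 0.001], [1.0, 0.0, -0.001], [-0.001, 0.001, -1.0]]
force: [0.1, 0.4, -1.4]
opening: 0.573
grasp_force: 30.0
```

Emit:
send_rows(
  plan=[
    [255,0,0,0.0015,0],
    [255,0,0,0.0015,0],
    [255,0,0,0.0015,0],
    [255,0,0,0.0015,0],
    [255,0,0,0.0015,0],
    [255,0,0,0.0015,0],
    [255,0,0,0.0015,0],
    [255,0,0,0.0015,0],
    [255,0,0,0.0005,0],
    [255,0,0,0.0005,0],
    [255,0,0,0.0005,0],
    [255,0,0,0,0],
  ],
)

```text
time_s: 13.48
position: [0.5691, -0.3038, 0.0448]
tcp_rot: [[0.0, 1.0, -0.0], [1.0, -0.0, 0.0], [0.0, -0.0, -1.0]]
force: [-0.2, 0.3, -1.2]
opening: 0.572
grasp_force: 30.0
```

Emit:
send_rows(
  plan=[
    [255,0,0,0.0005,0],
    [255,0,0,0.0005,0],
  ],
)

```text
time_s: 13.65
position: [0.5692, -0.3039, 0.044]
tcp_rot: [[0.0, 1.0, 0.0], [1.0, -0.0, -0.0], [-0.0, 0.0, -1.0]]
force: [-0.8, 0.9, -2.2]
opening: 0.568
grasp_force: 30.0
```

Emit:
send_rows(
  plan=[
    [255,0,0,0.0005,0],
    [255,0,0,0.0005,0],
  ],
)

```text
time_s: 13.82
position: [0.5692, -0.304, 0.0435]
tcp_rot: [[-0.0, 1.0, 0.0], [1.0, 0.0, -0.0], [-0.0, 0.0, -1.0]]
force: [-1.4, 1.4, 5.9]
opening: 0.574
grasp_force: 30.0
```

Emit:
send_rows(
  plan=[
    [255,0,0,0.0003,0],
    [255,0,0,0,0],
    [255,0,0,0,0],
    [255,0,0,0,0],
    [0,0,0,0,0],
    [0,0,0,0,0],
    [0,0,0,0,0],
    [0,0,0,0,0],
    [0,0,0,0,0],
    [0,0,0,0,0],
    [0,0,0,-0.01,0],
    [0,0,0,-0.01,0],
    [0,0,0,-0.0113,0],
    [0,0,0,0,0],
    [0,0,0,0,0],
    [0,0,0,0,0],
  ],
)

```text
time_s: 15.15
position: [0.5691, -0.3039, 0.0744]
tcp_rot: [[-0.0, 1.0, 0.001], [1.0, 0.0, -0.0], [-0.0, 0.001, -1.0]]
force: [-0.5, 0.9, 0.0]
opening: 0.999
grasp_force: 0.0
```

```bash
python3 - <<'E'
from rig import *
from h import *
ims=[]
for n in("scene","side"):
    c=calibration(n);p,d=capture(n);P=cloud(c,d)
    for nm,z0,z1 in(("rim",.050,.061),("mount",.066,.083)):
        m=(P[...,2]>z0)&(P[...,2]<z1)&(np.hypot(P[...,0]-.569,P[...,1]+.304)<.03);print(n,nm,m.sum(),P[m].mean(0).round(4) if m.any() else '',P[m].max(0).round(4) if m.any() else '')
    u,v=proj(c,[.569,-.304,.06])[0].astype(int);ims.append(cv2.resize(p[v-30:v+30,u-30:u+30],(400,400),interpolation=cv2.INTER_CUBIC))
cv2.imwrite("pics/out.png",np.hstack(ims));s=read_state();print(s["position"])
# tray, from start pictures
for n in("scene","side"):
    c=np.load(f"pics/{n}0.npz");P=np.load(f"pics/{n}P.npy");hsv=cv2.cvtColor(c["p"],cv2.COLOR_BGR2HSV)
    near=(np.hypot(P[...,0]-.57,P[...,1]-.335)<.115)&(abs(P[...,2]-.007)<.012)
    t=near&(hsv[...,2]>140)&(hsv[...,1]<60)
    k,_=cv2.findContours(t.astype(np.uint8),0,1);k=max(k,key=cv2.contourArea);r=cv2.minAreaRect(plane(c,k[:,0],.012)[:,:2].astype(np.float32));print(n,"tray",r)
    b=near&(hsv[...,1]>100)&(P[...,2]>.008);w=P[b];print("done",b.sum(),w.mean(0),(w.min(0)+w.max(0))/2)
E
```

```text
scene rim 66 [ 0.5749 -0.3198  0.0558] [ 0.5942 -0.3062  0.0606]
scene mount 30 [ 0.5725 -0.3161  0.0742] [ 0.5847 -0.3096  0.0816]
side rim 60 [ 0.5661 -0.2921  0.0562] [ 0.5925 -0.2754  0.0604]
side mount 49 [ 0.5662 -0.2968  0.0755] [ 0.5825 -0.2831  0.0827]
[ 0.5687731  -0.3036289   0.07361379]
scene tray ((0.5716713070869446, 0.33159688115119934), (0.12582236528396606, 0.15929056704044342), 80.04374694824219)
done 9 [0.6148364  0.34445903 0.01695583] [0.61214782 0.34509173 0.01696551]
side tray ((0.5685936212539673, 0.33802884817123413), (0.12768568098545074, 0.1576472818851471), 79.47480010986328)
done 47 [0.60558777 0.35508229 0.01525015] [0.60780468 0.35217701 0.01370716]
```

View pics/out.png

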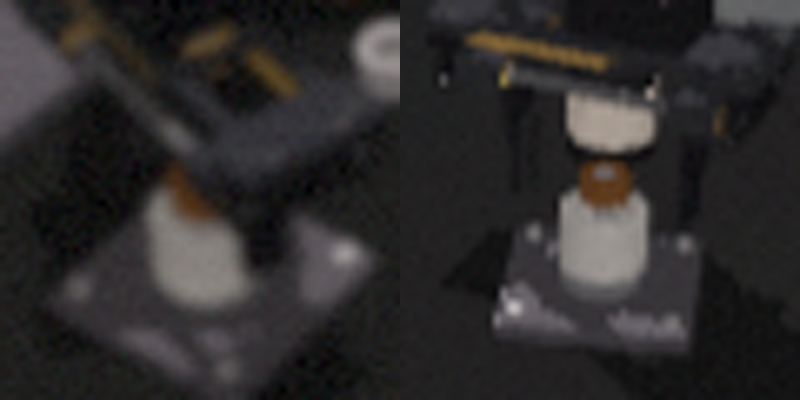

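The mould sits home with the brown mount standing free on the rod's end in both views. I'll grip it with the fingertips about 2 mm above its underside, so that they clear the tray floor later.

Emit:
send_rows(
  plan=[
    [0,0,0,-0.0055,0],
    [0,0,0,0,0],
    [0,0,0,0,0],
    [255,0,0,0,0],
    [255,0,0,0,0],
    [255,0,0,0,0],
    [255,0,0,0,0],
    [255,0,0,0,0],
    [255,0,0,0,0],
    [255,0,0,0,0],
    [255,0,0,0,0],
    [255,0,0,0,0],
    [255,0,0,0,0],
    [255,0,0,0,0],
    [255,0,0,0,0],
    [255,0,0,0,0],
  ],
)

```text
time_s: 16.58
position: [0.5691, -0.3039, 0.0794]
tcp_rot: [[0.0, 1.0, 0.0], [1.0, -0.0, -0.0], [-0.0, 0.0, -1.0]]
force: [-0.5, -0.2, -0.6]
opening: 0.334
grasp_force: 30.0
```

Emit:
send_rows(
  plan=[
    [255,0,0,-0.01,0],
    [255,0,0,-0.03,0],
    [255,0,0,-0.03,0],
    [255,0,0,-0.03,0],
    [255,0.02,0,0,0],
    [255,0.034,0,0,0],
    [255,0.04,0,0,0],
    [255,0.04,0,0,0],
    [255,0.04,0,0,0],
    [255,0.04,0,0,0],
    [255,0.04,0,0,0],
    [255,0.04,0,0,0],
    [255,0.04,0,0,0],
    [255,0.04,0,0,0],
    [255,0.04,0,0,0],
    [255,0.04,0,0,0],
    [255,0.04,-0.01,0,0],
    [255,0.04,-0.01,0,0],
    [255,0.04,-0.01,0,0],
    [255,0.04,-0.01,0,0],
  ],
)

```text
time_s: 18.25
position: [0.5283, 0.312, 0.1802]
tcp_rot: [[-0.0, 1.0, 0.001], [1.0, 0.0, 0.0], [0.0, 0.001, -1.0]]
force: [1.2, 1.0, -0.7]
opening: 0.333
grasp_force: 30.0
```

Emit:
send_rows(
  plan=[
    [255,0.02,0,0,0],
    [255,0,0,0,-0.12],
    [255,0,0,0,-0.12],
    [255,0,0,0,-0.12],
    [255,0,0,0,-0.12],
    [255,0,0,0,-0.12],
    [255,0,0,0,-0.12],
    [255,0,0,0,-0.12],
    [255,0,0,0,-0.12],
    [255,0,0,0,-0.12],
    [255,0,0,0,-0.12],
    [255,0,0,0,-0.12],
    [255,0,0,0,-0.12],
    [255,0,0,0,-0.12],
    [255,0,0,0,0],
    [255,0,0,0,0],
    [255,0,0,0,0],
    [255,0,0,0,0],
  ],
)

```text
time_s: 19.75
position: [0.5291, 0.3301, 0.1796]
tcp_rot: [[-1.0, 0.013, 0.0], [0.013, 1.0, 0.0], [-0.0, 0.0, -1.0]]
force: [0.0, -0.2, -2.1]
opening: 0.339
grasp_force: 30.0
```

```bash
python3 w.py wtray; python3 - <<'E'
from rig import *
from h import *
t=[]
for n in("scene","side","wrist"):
    c=calibration(n);p,d=capture(n);f=n=="wrist";P=cloud(c,d,f);hsv=cv2.cvtColor(p,cv2.COLOR_BGR2HSV)
    m=(P[...,2]>.001)&(P[...,2]<.0145)&(np.hypot(P[...,0]-.57,P[...,1]-.335)<.11)&(hsv[...,2]>110)&(hsv[...,1]<70)
    w=P[m];print(n,m.sum(),cv2.minAreaRect(w[:,:2].astype(np.float32)) if m.any() else'')
    b=(P[...,2]>.015)&(P[...,2]<.023)&(np.hypot(P[...,0]-.608,P[...,1]-.35)<.03)&(hsv[...,2]>40);print("done top",b.sum(),P[b].mean(0) if b.any() else '')
    b=(P[...,2]>.03)&(P[...,2]<.15)&(np.hypot(P[...,0]-.625,P[...,1]-.46)<.06)
    if b.any(): print("wash",b.sum(),P[b].min(0),P[b].max(0))
c=calibration("side");p,d=capture("side");u,v=(np.array([300,420])/1.5625).astype(int)
cv2.imwrite("pics/t.png",cv2.resize(p[v-110:v+70,u-120:u+120],(800,600)))
E
```

```text
[0.52906232 0.33014834 0.17959176] [[-0.9999, 0.0125, 0.0002], [0.0125, 0.9999, 0.0001], [-0.0002, 0.0001, -1.0]] [ 0.0354236  -0.15770382 -2.08431567] 0.3388363893710704 29.999612867832184
scene 723 ((0.5733194947242737, 0.34765520691871643), (0.17295299470424652, 0.16081638634204865), 85.68490600585938)
done top 36 [0.61049083 0.3454009  0.01895241]
wash 563 [0.5955287  0.41914523 0.03002549] [0.66716339 0.48434169 0.14943939]
side 1914 ((0.5748229622840881, 0.33122026920318604), (0.1324794441461563, 0.16427403688430786), 78.83465576171875)
done top 84 [0.60784734 0.35316399 0.01909826]
wash 1326 [0.58915823 0.43532586 0.0302445 ] [0.65530442 0.50192878 0.14985349]
wrist 8599 ((0.5732258558273315, 0.358161062002182), (0.1715276837348938, 0.1474580615758896), 79.29092407226562)
done top 0 
wash 543 [0.59220745 0.4592771  0.03001572] [0.62793601 0.49505309 0.14711056]
```

View pics/t.png

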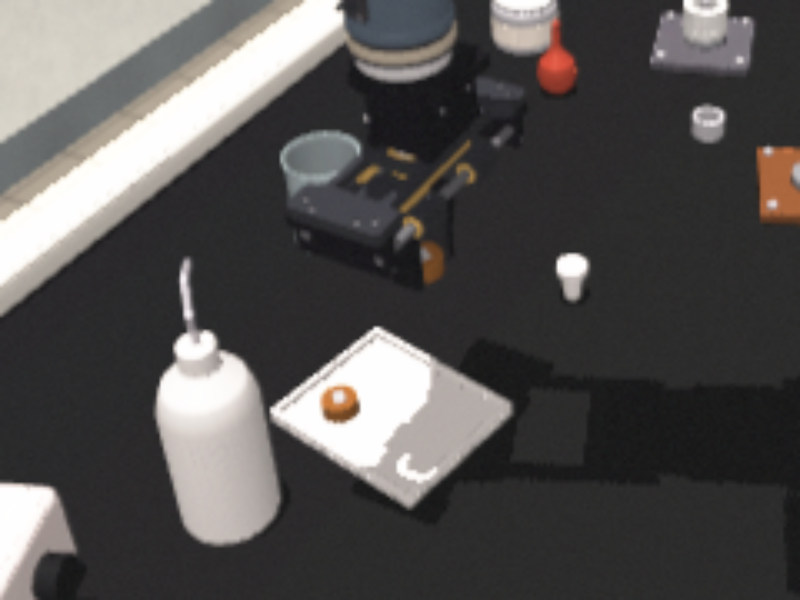

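The mount is held level in the jaws; the tray's free half lies below, the finished mount at (340,402), and the wash bottle is clear. Descending.

Emit:
send_rows(
  plan=[
    [255,0,0,0.036,0],
    [255,0,0,0.036,0],
    [255,0,0,0.036,0],
    [255,0,0,0.03,0],
    [255,0,0,0.01,0],
    [255,0,0,0.006,0],
    [255,0,0,0.002,0],
    [255,0,0,0,0],
    [255,0,0,0,0],
    [255,0,0,0.001,0],
    [255,0,0,0,0],
  ],
)

```text
time_s: 20.92
position: [0.5299, 0.3305, 0.0238]
tcp_rot: [[-1.0, 0.011, 0.002], [0.011, 1.0, 0.001], [-0.002, 0.001, -1.0]]
force: [-0.1, -0.1, -0.8]
opening: 0.33
grasp_force: 30.0
```

Emit:
send_rows(
  plan=[
    [255,0,0,0.001,0],
    [255,0,0,0,0],
  ],
)

```text
time_s: 21.08
position: [0.5293, 0.3302, 0.0219]
tcp_rot: [[-1.0, 0.011, 0.001], [0.011, 1.0, 0.0], [-0.001, 0.0, -1.0]]
force: [1.0, 0.1, -1.6]
opening: 0.333
grasp_force: 30.0
```

Emit:
send_rows(
  plan=[
    [255,0,0,0.0007,0],
    [255,0,0,0,0],
  ],
)

```text
time_s: 21.25
position: [0.529, 0.3301, 0.0206]
tcp_rot: [[-1.0, 0.011, -0.0], [0.011, 1.0, 0.0], [0.0, 0.0, -1.0]]
force: [0.5, 0.4, -0.8]
opening: 0.334
grasp_force: 30.0
```

Emit:
send_rows(
  plan=[
    [255,0,0,0.0007,0],
    [255,0,0,0,0],
  ],
)

```text
time_s: 21.42
position: [0.529, 0.3301, 0.0198]
tcp_rot: [[-1.0, 0.011, -0.0], [0.011, 1.0, -0.0], [0.0, -0.0, -1.0]]
force: [-0.7, -0.1, -0.7]
opening: 0.332
grasp_force: 30.0
```

Emit:
send_rows(
  plan=[
    [255,0,0,0.0005,0],
    [255,0,0,0,0],
  ],
)

```text
time_s: 21.58
position: [0.5291, 0.3301, 0.0194]
tcp_rot: [[-1.0, 0.011, -0.0], [0.011, 1.0, -0.0], [0.0, -0.0, -1.0]]
force: [0.7, 0.7, -0.1]
opening: 0.333
grasp_force: 30.0
```

Emit:
send_rows(
  plan=[
    [255,0,0,0.0004,0],
    [255,0,0,0,0],
  ],
)

```text
time_s: 21.75
position: [0.5291, 0.3301, 0.0194]
tcp_rot: [[-1.0, 0.011, 0.0], [0.011, 1.0, -0.0], [-0.0, -0.0, -1.0]]
force: [-0.6, -0.3, 2.9]
opening: 0.329
grasp_force: 30.0
```

Contact. Opening part-way and leaving.

Emit:
send_rows(
  plan=[
    [120,0,0,0,0],
    [120,0,0,0,0],
    [120,0,0,0,0],
    [120,0,0,0,0],
    [120,0,0,0,0],
    [120,0,0,0,0],
    [120,0,0,-0.01,0],
    [120,0,0,-0.02,0],
    [120,0,0,-0.03,0],
    [120,0,0,-0.04,0],
    [120,0,0,-0.04,0],
    [120,0,0,-0.04,0],
    [120,0,-0.04,-0.02,0],
    [120,0,-0.04,0,0],
    [120,0,-0.04,0,0],
    [120,0,-0.04,0,0],
    [120,0,0,0,0],
    [120,0,0,0,0],
  ],
)

```text
time_s: 23.25
position: [0.5275, 0.1709, 0.2186]
tcp_rot: [[-1.0, 0.015, 0.001], [0.015, 1.0, 0.0], [-0.001, 0.0, -1.0]]
force: [-0.1, 0.5, 0.5]
opening: 0.528
grasp_force: 0.0
```

```bash
python3 - <<'E'
from rig import *
from h import *
ims=[]
for n in("scene","side"):
    c=calibration(n);p,d=capture(n);P=cloud(c,d);hsv=cv2.cvtColor(p,cv2.COLOR_BGR2HSV)
    for nm,x,y,z0,z1 in(("mount",.529,.33,.016,.024),("done",.608,.349,.016,.024),("rim",.569,-.304,.054,.062)):
        m=(P[...,2]>z0)&(P[...,2]<z1)&(np.hypot(P[...,0]-x,P[...,1]-y)<.03);print(n,nm,m.sum(),P[m].mean(0).round(4))
    for q in((.57,.335,.02),(.569,-.304,.05)):
        u,v=proj(c,q)[0].astype(int);ims.append(cv2.resize(p[v-35:v+35,u-45:u+45],(390,300),interpolation=cv2.INTER_CUBIC))
cv2.imwrite("pics/end.png",np.vstack([np.hstack(ims[:2]),np.hstack(ims[2:])]));print(read_state()["force"])
E
```

```text
scene mount 30 [0.5302 0.3259 0.0194]
scene done 30 [0.6111 0.3447 0.0197]
scene rim 115 [ 0.5705 -0.3077  0.0578]
side mount 83 [0.5279 0.3326 0.0192]
side done 79 [0.6083 0.3533 0.0195]
side rim 64 [ 0.5678 -0.299   0.0578]
[0.78578852 0.64668671 0.65758924]
```

View pics/end.png

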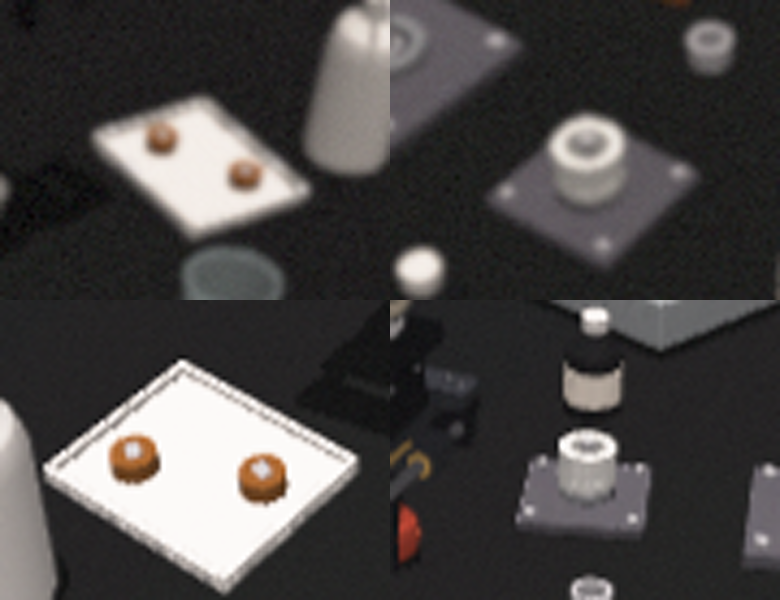

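The final views show both mounts flat in the tray and the mould upright on the seat, its rim at 0.058 m.

```bash
python3 -c "
from rig import *
print(hand_in())"
```

```text
the job is handed in; nothing more can be done
None
```

The job is handed in: the mould is home on the stand's seat over the rod, and the freed mount lies flat in the tray's free half beside the finished one (arm time about 23 s of the 67 s allowed); `hand_in()` returned no verdict.

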